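Open both leaves of a bench conditioning cabinet

ROBOT

A 6-joint arm with a two-finger parallel gripper is mounted at the origin on the work surface. World frame = base frame: x ahead of the robot, y to its left, z up, the work surface at z = 0. Lengths are in mm, angles in rad, forces in N, time in s.
With the tool pointing down it reaches from about 275 to 1000 mm from the base axis. Payload 8.4 kg.
Tool frame: the origin (TCP) lies on the mounting face of the last link; the fingertips stand 173 mm ahead of it and the grasp point (between the pads) lies 155 mm ahead of it; z points along the fingers, y is the line along which they close (so a half turn about z gives the same grasp; the last joint's range is limited). The gripper opens to 85 mm and grips with 20 to 120 N. Pads are 22 mm wide; open, the fingers measure 114 mm over their backs; the gripper's body (76 mm by 85 mm) begins 54 mm behind the grasp point. The pads swing forward as they close: fully open they stand 13 mm farther back than shut.
Start: joints at [1.307, 0.353, 1.633, -0, 1.155, -0.002], TCP at [161.761, 603.708, 404.681] pointing down, gripper open.
Joint ranges: [-2.63, 2.63], [-0.92, 2.1], [0.06, 2.66], [-1.3, 4.44], [0, 2.69], [-3.02, 3.02]. Speed limits (rad/s): [2.22, 2.22, 2.79, 3.14, 3.14, 3.14].

INTERFACE

Orientations are given as [roll, pitch, yaw] about the fixed x, y, z axes, in that order (R = Rz(yaw) Ry(pitch) Rx(roll)).
In Python, from rig import r gives the robot as it stands.
- The arm moves only by the tool apply_moves, never from a script. Its argument "deltas" is a list of rows, each an object with "claw": the gripper command: -1 is fully open, 1 is shut, values between are in proportion; "delta_pos": the shift along the tool's x, y, z in cm, a list of three; "yaw": the turn about the tool's z in rad. In form: [{"claw": claw, "delta_pos": [tx, ty, tz], "yaw": yaw}, ...]. A call has 1 to 8 rows; each row shifts and turns the commanded pose from where the row before left it, along the tool's axes as they then stand; what a row does not reach is not made up. A row lasts 1/8 s, in which the tool goes at most 62.5 mm and 10.7 degrees, less where a joint would pass 70% of its speed; a pose out of reach is approached as far as the arm can. A call with a gripper value outside its range is refused whole. The fingers move at their own pace and stop on an object; "grip_force" is the grip in N (left out, the last holds). Time passes only in rows, so rows that do not move let the fingers close. It gives the time, the measured TCP pose, the force, the opening and the grip force at its end, in the units of the state.
- r.sense(): the state, without advancing time (a new reading comes with each control period).
- r.grab_frame(name): name is "scene" or "side" or "wrist"; returns a dict with "img" (480x640x3 uint8, blue, green, red), "z_map" (480x640 float32, mm along the optical axis (not along the pixel's ray), 0 where there is no reading), "fx", "fy", "cx", "cy" (pixels), "eye" and "rotation" of the camera in the world; the wrist camera has in their place "T_tool_cam" (4x4, takes a point from camera to tool coordinates, whose origin is the TCP and whose axes are the flange's). Camera axes: x right, y up, looking along -z (the intrinsics and any distortion apply to the point x, -y, -z); pixel columns grow to the right and rows downward; lengths in mm; the calibration is good to about 2 mm. A picture is of the moment at which its call begins: read the wrist's pose just before it.
- r.sign_off(): hands the job in; it is judged then, once.
The state is a dict: "clock": time; "qpos": joint angles; "qvel": joint speeds; "joint_efforts": joint torques, N m; "eef_pos": TCP position; "tcp_rot": TCP orientation; "contact_force": force on the tool from outside, world axes, zero at the start; "wrist_torque": the same for the moment, N m; "opening": opening from 0.0 (shut) to 1.0 (fully open); "grasp_force": force on a finger pad.
Only numpy, scipy, OpenCV 4.12 (cv2) and the standard library are available. Lean on these libraries where they do the work, as an engineer would, in place of code of your own. Each camera call takes 0.05 s, during which the arm holds its last target. There are 200 camera calls.

TASK

Open the low double-door sample cabinet fully so that a wide foam slab can be loaded: swing the active leaf (the left one, as the robot faces it) wide open to about a right angle, then draw the flush bolt on the other leaf all the way down, then swing that passive leaf wide open too. Leave both leaves standing open with the bolt still drawn, and do not disturb the other things on the bench and on the cabinet.

Things in the scene. Friction and masses are not known exactly. Their poses are not given: they have to be found in the camera images.
- cabinet: Dark bench cabinet 400 mm wide, 170 deep, 220 high, fixed. Origin on the bench under the middle of its front frame; x to its back, y along its front towards the active leaf, z up. Two pale grey leaves hang before it from x = -2 to -56 mm, z = 34 to 212 mm, and meet at y = 0. A lip of its top, with a slot for the bolt, sticks out over them to x = -21 mm.
- active_leaf (a joint): Swing of the active leaf (hinged at the cabinet's +y end), rad: 0 shut, grows as its free edge swings out towards -x of the cabinet, 1.57 square, stop at 1.9. May start a little ajar. A stiff hinge (0.12 N m): it stays where it is left. While shut it covers the bolt.
- active_hinge (a point): On the vertical hinge axis of the active leaf, at the cabinet's top (z = 220 mm): the leaf's outer front corner, x = -56 mm, y = +200 mm in the cabinet's frame.
- active_handle (a point): On the active leaf's handle: a vertical round steel bar 12 mm thick, 100 mm long, standing 40 mm (to its axis) off the leaf's front on two arms 68 and 101 mm below its upper end, which is free, 155 mm along the leaf from the hinge. The point is on the bar's axis, 18 mm below its upper end and 35 mm below the cabinet's top (z = 185 mm).
- bolt (a joint): Flush bolt, m: 0 fully up, engaged; grows as it is drawn down, stop at 0.032. Drawing takes about 4 N plus 8 N per m/s, and it stays where it is left. Its rod end stands 10 mm above the cabinet's top when up; the rod is clear of the lip from 0.018.
- bolt_thumb (a point): Centre of the level upper face of the bolt's steel thumb piece, to press down or pinch: 18 mm wide (along the leaf), 22 high, sticking out 32 mm forward from a set-back strip of the passive leaf; 14 mm below the cabinet's top when up. The point is 21 mm from the strip, 16 mm before the lip, 34 mm to the active side of the leaf's thick part. Free from above only with the active leaf open.
- passive_leaf (a joint): Swing of the passive leaf (hinged at the cabinet's -y end), rad: 0 shut, grows as its free edge swings out towards -x of the cabinet, 1.57 square, stop at 1.9. Held shut by the bolt; a stiff hinge (0.12 N m), it stays where it is left.
- passive_hinge (a point): On the vertical hinge axis of the passive leaf, at the cabinet's top: its outer front corner, x = -56 mm, y = -200 mm in the cabinet's frame.
- passive_handle (a point): Where to take the passive leaf's handle: the same upright bar as the active leaf's, 12 mm thick, 40 mm off the front, 155 mm along the leaf from its hinge. The point is on the bar's axis, 35 mm below the cabinet's top.
- meter_front (a point): Bystander: bench instrument 100 (deep) x 200 x 61 mm on the cabinet's top, towards its back. The point is the middle of its front face, 30 mm up.
- jar: Bystander: small jar 52 mm wide, 75 mm high on the cabinet's top. Origin under its middle.
- mouse: Bystander: computer mouse 105 x 60 x 30 mm. Origin under its middle.
- tile: Bystander: flat foam test tile 100 x 100 x 18 mm lying in front of the cabinet, low enough for the leaves to pass over. Origin under its middle.
- mug: Bystander: white mug 80 mm wide, 90 mm high, left of the cabinet. Origin under its middle.
- bottle: Bystander: white bottle 66 mm wide, 180 mm high, left of the cabinet. Origin under its middle.
- screwdriver: Bystander: screwdriver lying right of the cabinet. Origin under its middle.

How it is judged:
By the outcome, as a careful person would: the job done as asked, in the order asked, and still so for the second after the job is handed in, with the robot touching nothing.
It also fails if it takes over 64 s, if anything falls off the work surface, if the arm or the gripper's body presses on something with over 40 N, if the wrist force passes 120 N, or if a joint passes its speed limit or range.

## Working session

There is one attempt and no reset: what is moved stays moved. The work goes in short steps, Python scripts to look and compute and a tool call to move; the robot and the scene stay as the last step left them, time stands still between calls to the robot, and variables do not carry over. Pictures are saved under pics/ and viewed, at most 10 in all, crops included, and the job is handed in when it is done.

Besides the shell and the picture viewer there is one more tool, called after "Emit:" as a command line: name --argument value ..., lists and objects as JSON in quotes. apply_moves: Moves the arm, as the interface text tells. Its arguments: {"type":"object","properties":{"deltas":{"type":"array"},"grip_force":{"type":"number"}},"required":["deltas"]}

```bash
ls; mkdir -p pics; python3 - <<'E'
from rig import r
import cv2,numpy as np,pickle
s=r.sense();print(s)
for n in("scene","side"):
    f=r.grab_frame(n);pickle.dump(f,open(n+".pkl","wb"))
    cv2.imwrite(f"pics/{n}0.png",f["img"]);print(n,f["eye"],f["rotation"],f["fx"],f.keys())
E
```

```text
pics
{'clock': 0.0, 'qpos': array([ 1.30662337e+00,  3.53657596e-01,  1.63413094e+00,  3.88065520e-05,
        1.15520158e+00, -2.38643384e-03]), 'qvel': array([-0.00104978, -0.00051414, -0.0003213 , -0.00079249, -0.00138472,
        0.00160094]), 'joint_efforts': array([ 4.57963670e-04, -6.05269003e+01, -3.42060006e+01,  8.09557878e-05,
        9.53429437e-03,  2.13572571e-05]), 'eef_pos': array([161.67927491, 603.48446913, 403.95698045]), 'tcp_rot': array([-3.14019528e+00, -3.88161080e-05,  2.87979041e+00]), 'contact_force': array([-0.67824841,  0.36418375, -0.41920111]), 'wrist_torque': array([-0.0123933 , -0.00878972, -0.00888767]), 'grasp_force': 0.0, 'opening': 0.9956568957069597}
scene [ 937.96240031  419.88443465 1061.20932952] [ 0.55571325 -0.00386941  2.42542982] 453.00236258539314 dict_keys(['img', 'z_map', 'fx', 'fy', 'cx', 'cy', 'eye', 'rotation'])
side [-111.64440467 -761.95096191 1083.6346027 ] [ 0.81796896  0.01530684 -0.71928293] 485.22638376930803 dict_keys(['img', 'z_map', 'fx', 'fy', 'cx', 'cy', 'eye', 'rotation'])
```

View pics/scene0.png

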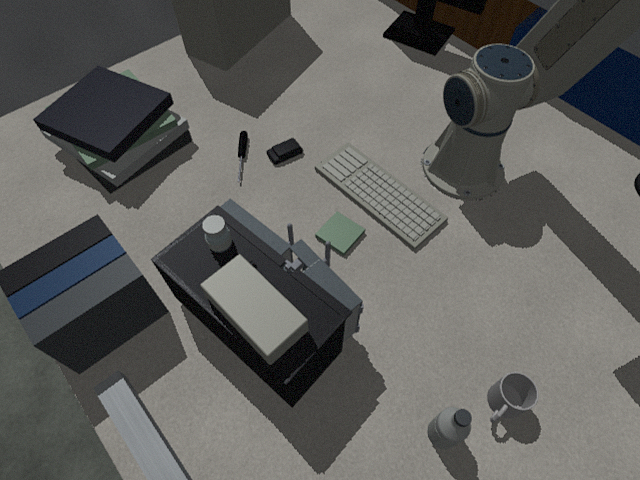

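View pics/side0.png

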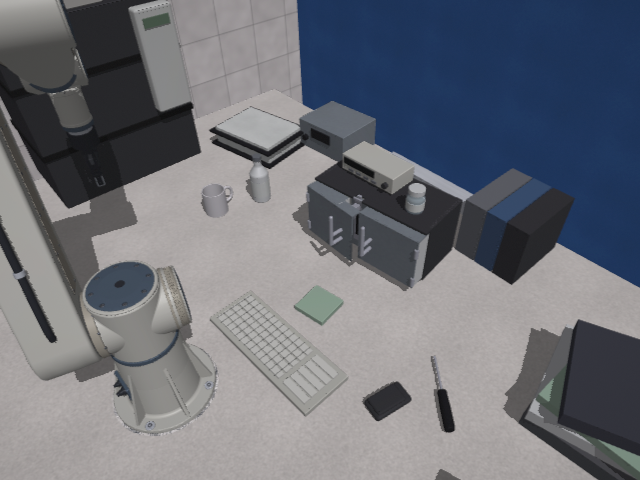

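The scene shows the cabinet near (260,290), with handles at about (291,240) and (327,255), the bolt at (293,264), the jar at (216,233), and the tile in front. The side view agrees, and the left leaf looks slightly ajar. Next I'll make a top-down height map.

```bash
cat > h.py <<'E'
import numpy as np,cv2
from scipy.spatial.transform import Rotation as R
def pc(f,T=None):
    z=f["z_map"];v,u=np.mgrid[0:480,0:640]
    p=np.stack([(u-f["cx"])/f["fx"]*z,-(v-f["cy"])/f["fy"]*z,-z],-1)
    m=z>0
    if T is None: w=p@R.from_euler("xyz",f["rotation"]).as_matrix().T+f["eye"]
    else: w=p@T[:3,:3].T+T[:3,3]
    return w[m],f["img"][m]
def wrist(r):
    s=r.sense();f=r.grab_frame("wrist");T=np.eye(4)
    T[:3,:3]=R.from_euler("xyz",s["tcp_rot"]).as_matrix();T[:3,3]=s["eef_pos"]
    return s,f,T@f["T_tool_cam"]
def hmap(P,x0,y0,x1,y1,st):  # max-height map, rows = -x, cols = -y
    H=np.zeros((int((x1-x0)/st),int((y1-y0)/st)),np.float32)
    i=((x1-P[:,0])/st).astype(int);j=((y1-P[:,1])/st).astype(int)
    m=(i>=0)&(j>=0)&(i<H.shape[0])&(j<H.shape[1])
    np.maximum.at(H,(i[m],j[m]),P[m,2]);return H
E
python3 - <<'E'
from h import *
import pickle
F=[pickle.load(open(n+".pkl","rb")) for n in("scene","side")]
for n,f in zip("ab",F):
    P,_=pc(f)
    t=P[(abs(P[:,2]-220)<5)&(np.hypot(P[:,0],P[:,1])<950)&(P[:,0]>250)]
    print(len(t),cv2.minAreaRect(t[:,:2].astype(np.float32)),np.median(t[:,2]))
A=np.vstack([pc(f)[0] for f in F])
x0,y0,x1,y1,st=250,-350,900,450,1.25
H=hmap(A,x0,y0,x1,y1,st);np.save("H.npy",H)
g=cv2.applyColorMap(np.clip(H*0.9,0,255).astype(np.uint8),cv2.COLORMAP_JET)
g=cv2.dilate(g,np.ones((2,2)))
for x in range(300,900,100): cv2.putText(g,str(x),(0,int((x1-x)/st)),0,.4,(255,255,255));cv2.line(g,(0,int((x1-x)/st)),(639,int((x1-x)/st)),(90,90,90))
for y in range(-300,450,100): cv2.putText(g,str(y),(int((y1-y)/st),10),0,.4,(255,255,255));cv2.line(g,(int((y1-y)/st),0),(int((y1-y)/st),519),(90,90,90))
cv2.imwrite("pics/h1.png",g)
E
```

```text
9616 ((632.512939453125, -360.62152099609375), (1224.29345703125, 376.4999084472656), 70.05924224853516) 219.2996086978266
3632 ((593.8150024414062, 357.23016357421875), (244.6022491455078, 1226.603271484375), 21.75090980529785) 219.28854568590612
```

View pics/h1.png

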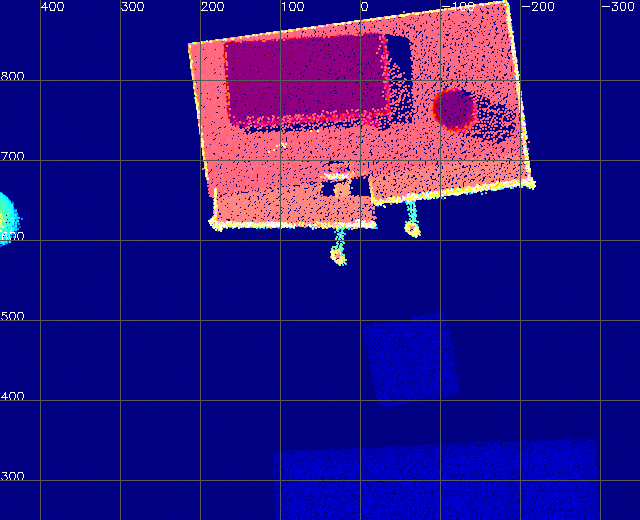

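The map shows the cabinet yawed about 0.12 rad, the active handle top near (582,28), the passive handle near (614,-65) and the bolt near (675,30). Now I'll fit these exactly.

```bash
python3 - <<'E'
from h import *
import pickle
from scipy.optimize import least_squares
F=[pickle.load(open(n+".pkl","rb")) for n in("scene","side")]
for n,f in zip(("scene","side"),F):
    P,_=pc(f)
    # front faces: points z 60..200
    def front(lo,hi):
        q=P[(P[:,2]>60)&(P[:,2]<200)&(P[:,1]>lo)&(P[:,1]<hi)&(P[:,0]>560)&(P[:,0]<700)]
        l=np.polyfit(q[:,1],q[:,0],1)
        for _ in range(20):
            d=q[:,0]-np.polyval(l,q[:,1]);m=abs(d)<max(4,1.5*np.median(abs(d)));l=np.polyfit(q[m,1],q[m,0],1)
        return l,m.sum()
    print(n,"passive",front(-195,-25),"active",front(0,170))
    for nm,c in (("ah",(582,28)),("ph",(614,-65))):
        q=P[(np.hypot(P[:,0]-c[0],P[:,1]-c[1])<18)&(P[:,2]>140)]
        t=q[q[:,2]>197]; b=q[(q[:,2]>150)&(q[:,2]<195)]
        print(nm,len(t),t.mean(0) if len(t) else 0,len(b),b.mean(0) if len(b) else 0, q[:,2].max())
    top=P[(abs(P[:,2]-220)<3)&(P[:,0]>600)&(P[:,0]<920)&(P[:,1]>-230)&(P[:,1]<220)]
    print(cv2.minAreaRect(top[:,:2].astype(np.float32)))
    q=P[(P[:,2]>222)&(P[:,2]<236)&(np.hypot(P[:,0]-675,P[:,1]-30)<40)];print("rod",len(q),q.mean(0) if len(q) else 0)
    c=P[(P[:,2]>120)&(P[:,2]<216)&(P[:,1]>175)&(P[:,1]<192)&(P[:,0]<640)&(P[:,0]>600)];print("hingeA",c.min(0),c.max(0))
    c=P[(P[:,2]>120)&(P[:,2]<216)&(P[:,1]<-195)&(P[:,0]<690)&(P[:,0]>600)&(P[:,1]>-240)];print("hingeP",c[c[:,0].argmin()],c[c[:,1].argmin()])
E
```

```text
scene passive (array([ -0.60814011, 581.29692989]), np.int64(74)) active (array([ -1.34056522, 628.88858125]), np.int64(86))
ah 31 [582.52872696  31.22692741 203.81126877] 57 [583.87810989  32.63287819 173.77954777] 209.41885397265878
ph 27 [616.46662194 -61.72472251 204.257588  ] 53 [617.09625509 -60.10295606 171.94827825] 209.70681197923352
((777.5784301757812, 3.1887359619140625), (192.3768768310547, 401.5655212402344), 7.718036651611328)
rod 38 [692.64930952  28.4063682  224.4216385 ]
hingeA [617.2870289  175.18075047 121.28480516] [639.82281735 187.62786403 215.77490841]
hingeP [ 673.49989358 -197.12188387  209.16653012] [ 677.33995058 -211.93775903  209.28732292]
side passive (array([-1.37203827e-01,  6.44799858e+02]), np.int64(1623)) active (array([3.48184949e-03, 6.19038985e+02]), np.int64(1106))
ah 19 [575.59621655  25.1196195  203.62540558] 47 [575.32896346  24.77996217 172.2806154 ] 210.50521838615248
ph 19 [610.91314557 -67.99264048 204.04094201] 54 [610.23524018 -68.31497988 170.91477615] 208.84844931207556
((753.5975341796875, -6.099456787109375), (221.44142150878906, 427.7906188964844), 19.46547508239746)
rod 16 [684.55037094  22.40088903 224.92220571]
hingeA [612.50321333 175.04452716 129.02468489] [638.35401957 189.29936536 212.48759469]
hingeP [ 664.92549877 -215.77757613  159.12106735] [ 672.56469104 -217.96164682  170.73252736]
```

Emit:
apply_moves --deltas '[{"claw":0,"delta_pos":[0,0,0],"yaw":-0.131},{"claw":0,"delta_pos":[0,0,0],"yaw":-0.131},{"claw":0,"delta_pos":[-2.6,-3.6,0],"yaw":0},{"claw":0,"delta_pos":[-2.6,-3.6,0],"yaw":0},{"claw":0,"delta_pos":[-2.6,-3.6,0],"yaw":0},{"claw":0,"delta_pos":[-2.6,-3.6,0],"yaw":0},{"claw":0,"delta_pos":[-2.6,-3.6,0],"yaw":0},{"claw":0,"delta_pos":[-2.6,-3.6,0],"yaw":0}]' --grip_force 30

```text
clock: 1.1
eef_pos: [318.4, 386.4, 404.5]
tcp_rot: [-3.141, -0.0, -3.141]
contact_force: [0.2, 0.4, 0.7]
opening: 0.506
grasp_force: 0.0
```

Emit:
apply_moves --deltas '[{"claw":0,"delta_pos":[-2.6,-3.6,0],"yaw":0},{"claw":0,"delta_pos":[-2.6,-3.6,0],"yaw":0},{"claw":0,"delta_pos":[-2.6,-3.6,0],"yaw":0},{"claw":0,"delta_pos":[-2.6,-3.6,0],"yaw":0},{"claw":0,"delta_pos":[-2.6,-3.6,0],"yaw":0},{"claw":0,"delta_pos":[-2.6,-3.6,0],"yaw":0},{"claw":0,"delta_pos":[-2.6,-3.6,0],"yaw":0},{"claw":0,"delta_pos":[0,0,0],"yaw":0}]'

```text
clock: 2.1
eef_pos: [501.0, 133.7, 404.4]
tcp_rot: [-3.141, -0.0, 3.139]
contact_force: [-1.5, -0.0, 0.2]
opening: 0.501
grasp_force: 0.0
```

Emit:
apply_moves --deltas '[{"claw":0,"delta_pos":[-2.6,-3.5,0],"yaw":0},{"claw":0,"delta_pos":[-2.6,-3.5,0],"yaw":0},{"claw":0,"delta_pos":[-2.65,-3.5,0],"yaw":0},{"claw":0,"delta_pos":[0,0,0],"yaw":0}]'

```text
clock: 2.6
eef_pos: [579.3, 29.6, 404.3]
tcp_rot: [-3.141, -0.0, 3.14]
contact_force: [-0.4, 0.8, 0.3]
opening: 0.497
grasp_force: 0.0
```

```bash
python3 - <<'E'
from rig import r
from h import *
s,f,T=wrist(r)
print(s["eef_pos"],s["tcp_rot"],f["T_tool_cam"])
cv2.imwrite("pics/w1.png",f["img"])
P,_=pc(f,T)
for nm,c in (("ah",(579.6,28.7)),("ph",(613.7,-64.2))):
    q=P[(np.hypot(P[:,0]-c[0],P[:,1]-c[1])<15)&(P[:,2]>150)];t=q[q[:,2]>199]
    print(nm,len(t),t.mean(0) if len(t) else 0,np.ptp(t,axis=0) if len(t) else 0,len(q),q.mean(0) if len(q) else 0)
E
```

```text
[579.2637903   29.60181577 404.27188261] [-3.14140760e+00 -1.66742393e-04  3.13963866e+00] [[ 4.36823726e-04  9.58976370e-01  2.83485680e-01  7.15748813e+01]
 [ 9.99999859e-01 -3.33695910e-04 -4.12074332e-04 -1.17033295e+00]
 [-3.00571535e-04  2.83485821e-01 -9.58976381e-01  3.07818611e+01]
 [ 0.00000000e+00  0.00000000e+00  0.00000000e+00  1.00000000e+00]]
ah 4838 [570.56368162  28.50840453 295.53079894] [ 18.89676068  23.79164067 116.22368372] 5578 [571.3532934   28.33550817 279.82964374]
ph 519 [611.97309507 -64.85856144 204.95565945] [ 9.26351678 11.99761508 11.39986934] 1856 [611.82775912 -63.62881032 184.88923272]
```

View pics/w1.png

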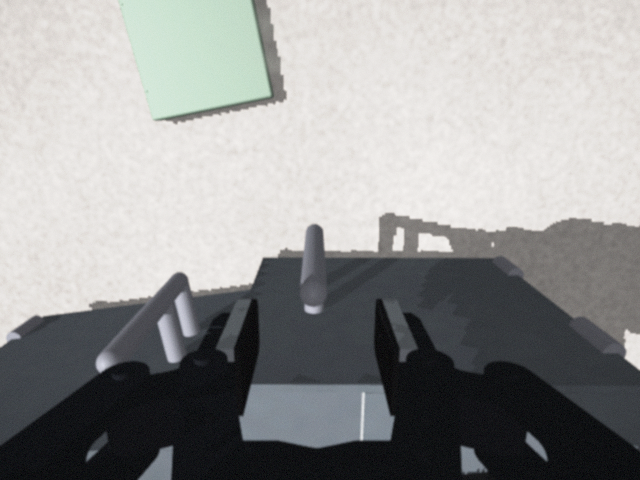

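The bar top sits at about (313,290), centred between the fingers (235 to 395). I'll descend and grip.

Emit:
apply_moves --deltas '[{"claw":0,"delta_pos":[0,0,2.2],"yaw":0},{"claw":0,"delta_pos":[0,0,2.2],"yaw":0},{"claw":0,"delta_pos":[0,0,2.1],"yaw":0},{"claw":1,"delta_pos":[0,0,0],"yaw":0},{"claw":1,"delta_pos":[0,0,0],"yaw":0},{"claw":1,"delta_pos":[0,0,0],"yaw":0},{"claw":1,"delta_pos":[0,0,0],"yaw":0},{"claw":1,"delta_pos":[0,0,0],"yaw":0}]' --grip_force 30

```text
clock: 3.65
eef_pos: [576.9, 29.2, 339.5]
tcp_rot: [-3.137, -0.004, -3.141]
contact_force: [-4.1, -16.7, -5.7]
opening: 0.127
grasp_force: 30.5
```

```bash
cat >> h.py <<'E'
def swing(p0,yaw0,H,ang,n,sgn):
    """rows (tool cm, tool yaw) carrying p0 about hinge H by ang (world sign sgn) in n steps"""
    p=np.array(p0,float);d=p-H;y=yaw0
    for k in range(1,n+1):
        a=sgn*ang*k/n;c,s=np.cos(a),np.sin(a)
        q=H+np.array([c*d[0]-s*d[1],s*d[0]+c*d[1]]);w=q-p
        print([round((w[0]*np.cos(y)+w[1]*np.sin(y))/10,2),round((w[0]*np.sin(y)-w[1]*np.cos(y))/10,2)],round(-sgn*ang/n,3),q.round(0));p=q;y+=sgn*ang/n
E
python3 -c "
from h import *
swing((579.6,28.7),np.pi,np.array([619.5,183.9]),1.44,16,-1)"
```

```text
[np.float64(1.38), np.float64(0.42)] 0.09 [566.  33.]
[np.float64(1.38), np.float64(0.42)] 0.09 [552.  38.]
[np.float64(1.38), np.float64(0.42)] 0.09 [540.  45.]
[np.float64(1.38), np.float64(0.42)] 0.09 [527.  53.]
[np.float64(1.38), np.float64(0.42)] 0.09 [516.  62.]
[np.float64(1.38), np.float64(0.42)] 0.09 [505.  71.]
[np.float64(1.38), np.float64(0.42)] 0.09 [496.  82.]
[np.float64(1.38), np.float64(0.42)] 0.09 [487.  94.]
[np.float64(1.38), np.float64(0.42)] 0.09 [480. 106.]
[np.float64(1.38), np.float64(0.42)] 0.09 [473. 119.]
[np.float64(1.38), np.float64(0.42)] 0.09 [468. 132.]
[np.float64(1.38), np.float64(0.42)] 0.09 [464. 146.]
[np.float64(1.38), np.float64(0.42)] 0.09 [461. 160.]
[np.float64(1.38), np.float64(0.42)] 0.09 [460. 174.]
[np.float64(1.38), np.float64(0.42)] 0.09 [459. 189.]
[np.float64(1.38), np.float64(0.42)] 0.09 [460. 203.]
```

Emit:
apply_moves --deltas '[{"claw":1,"delta_pos":[1.38,0.42,0],"yaw":0.09},{"claw":1,"delta_pos":[1.38,0.42,0],"yaw":0.09},{"claw":1,"delta_pos":[1.38,0.42,0],"yaw":0.09},{"claw":1,"delta_pos":[1.38,0.42,0],"yaw":0.09}]'

```text
clock: 4.15
eef_pos: [524.6, 54.7, 339.5]
tcp_rot: [-3.14, -0.002, 2.779]
contact_force: [1.2, -1.8, -11.2]
opening: 0.13
grasp_force: 29.9
```

Emit:
apply_moves --deltas '[{"claw":1,"delta_pos":[1.38,0.42,0],"yaw":0.09},{"claw":1,"delta_pos":[1.38,0.42,0],"yaw":0.09},{"claw":1,"delta_pos":[1.38,0.42,0],"yaw":0.09},{"claw":1,"delta_pos":[1.38,0.42,0],"yaw":0.09},{"claw":1,"delta_pos":[1.38,0.42,0],"yaw":0.09},{"claw":1,"delta_pos":[1.38,0.42,0],"yaw":0.09}]'

```text
clock: 4.9
eef_pos: [471.8, 121.8, 339.6]
tcp_rot: [3.139, 0.001, 2.239]
contact_force: [12.4, 4.2, -24.7]
opening: 0.132
grasp_force: 29.2
```

Emit:
apply_moves --deltas '[{"claw":1,"delta_pos":[1.38,0.42,0],"yaw":0.09},{"claw":1,"delta_pos":[1.38,0.42,0],"yaw":0.09},{"claw":1,"delta_pos":[1.38,0.42,0],"yaw":0.09},{"claw":1,"delta_pos":[1.38,0.42,0],"yaw":0.09},{"claw":1,"delta_pos":[1.38,0.42,0],"yaw":0.09},{"claw":1,"delta_pos":[1.38,0.42,0],"yaw":0.09},{"claw":1,"delta_pos":[0,0,0],"yaw":0}]'

```text
clock: 5.78
eef_pos: [460.9, 206.3, 339.6]
tcp_rot: [3.135, 0.0, 1.703]
contact_force: [20.9, -1.6, -27.1]
opening: 0.13
grasp_force: 29.9
```

Emit:
apply_moves --deltas '[{"claw":0.1,"delta_pos":[0,0,0],"yaw":0},{"claw":0.1,"delta_pos":[0,0,0],"yaw":0},{"claw":0.1,"delta_pos":[0,0,0],"yaw":0},{"claw":0.1,"delta_pos":[0,0,-2.5],"yaw":0},{"claw":0.1,"delta_pos":[0,0,-3],"yaw":0},{"claw":0.1,"delta_pos":[0,0,-3],"yaw":0},{"claw":1,"delta_pos":[0,0,0],"yaw":0.174},{"claw":1,"delta_pos":[0,0,0],"yaw":0.174}]'

```text
clock: 6.78
eef_pos: [458.7, 205.2, 425.6]
tcp_rot: [3.141, -0.001, 1.348]
contact_force: [0.0, -0.4, -0.0]
opening: 0.029
grasp_force: 0.0
```

Emit:
apply_moves --deltas '[{"claw":1,"delta_pos":[0,0,0],"yaw":0.174},{"claw":1,"delta_pos":[0,0,0],"yaw":0.174},{"claw":1,"delta_pos":[0,0,0],"yaw":0.174},{"claw":1,"delta_pos":[0,0,0],"yaw":0.174},{"claw":1,"delta_pos":[0,0,0],"yaw":0.174},{"claw":1,"delta_pos":[0,0,0],"yaw":0.174},{"claw":1,"delta_pos":[0,0,0],"yaw":0.174},{"claw":1,"delta_pos":[0,0,0],"yaw":0}]'

```text
clock: 7.78
eef_pos: [458.7, 205.2, 425.0]
tcp_rot: [-3.141, -0.0, 0.137]
contact_force: [0.3, -0.1, -0.3]
opening: 0.003
grasp_force: 0.0
```

Emit:
apply_moves --deltas '[{"claw":1,"delta_pos":[1.9,3.45,0],"yaw":0},{"claw":1,"delta_pos":[1.9,3.45,0],"yaw":0},{"claw":1,"delta_pos":[1.9,3.45,0],"yaw":0},{"claw":1,"delta_pos":[1.9,3.45,0],"yaw":0},{"claw":1,"delta_pos":[1.9,3.45,0],"yaw":0},{"claw":1,"delta_pos":[1.9,3.45,0],"yaw":0},{"claw":1,"delta_pos":[0,0,0],"yaw":0}]'

```text
clock: 8.65
eef_pos: [600.9, 13.7, 424.6]
tcp_rot: [3.141, -0.0, 0.137]
contact_force: [-0.5, 0.6, -0.2]
opening: 0.002
grasp_force: 0.0
```

```bash
python3 - <<'E'
from rig import r
from h import *
s,f,T=wrist(r)
print(s["eef_pos"])
im=f["img"].copy()
P,_=pc(f,T)
# project predicted thumb
def proj(p):
    q=np.linalg.inv(T)@np.r_[p,1];return f["cx"]+f["fx"]*q[0]/-q[2],f["cy"]+f["fy"]*-q[1]/-q[2]
uv=proj([660.9,22,206]);print(uv)
cv2.circle(im,tuple(int(a) for a in uv),5,(0,0,255),1)
g=cv2.convertScaleAbs(im,alpha=1.5)
cv2.imwrite("pics/w2.png",g)
q=P[(np.hypot(P[:,0]-661,P[:,1]-22)<28)&(abs(P[:,2]-206)<3)]
c,si=np.cos(.1363),np.sin(.1363)
L=np.c_[c*q[:,0]+si*q[:,1]-694.8,-si*q[:,0]+c*q[:,1]+102]
print(len(q),q.mean(0),L.min(0),L.max(0),np.percentile(L,[3,97],axis=0))
f=r.grab_frame("scene");P,_=pc(f)
q=P[(P[:,2]>195)&(P[:,2]<216)&(P[:,0]<610)&(P[:,0]>400)&(P[:,1]>100)&(P[:,1]<215)]
q=q[q[:,2]>207];print("active top",len(q),cv2.minAreaRect(q[:,:2].astype(np.float32)))
cv2.imwrite("pics/s2.png",f["img"])
E
```

```text
[600.90351321  13.70164384 424.61760618]
(np.float64(313.36232386130763), np.float64(146.1268706337408))
1002 [666.26759383  20.19795111 203.50619519] [-45.48880739  22.65880329] [-19.10019901  39.86055387] [[-44.57981959  23.95471254]
 [-19.54459574  38.96128888]]
active top 1628 ((518.4276123046875, 157.79342651367188), (85.80353546142578, 187.03369140625), 82.99185943603516)
```

View pics/w2.png

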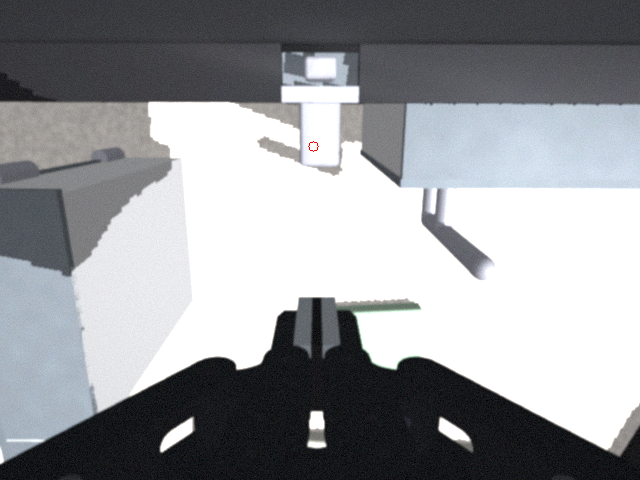

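The thumb piece spans columns 301 to 340, with its front edge at row 165. That puts it about 3 mm towards the passive side and 2 mm back from my estimate. The active leaf stands square on the left.

Emit:
apply_moves --deltas '[{"claw":1,"delta_pos":[2.88,0.12,0],"yaw":0},{"claw":1,"delta_pos":[2.88,0.12,0],"yaw":0},{"claw":1,"delta_pos":[0,0,2],"yaw":0},{"claw":1,"delta_pos":[0,0,1.8],"yaw":0},{"claw":1,"delta_pos":[0,0,0.5],"yaw":0},{"claw":1,"delta_pos":[0,0,0.5],"yaw":0}]'

```text
clock: 9.5
eef_pos: [656.8, 21.1, 376.4]
tcp_rot: [-3.142, 0.0, 0.136]
contact_force: [-0.2, 0.1, 0.8]
opening: 0.002
grasp_force: 0.0
```

Emit:
apply_moves --deltas '[{"claw":1,"delta_pos":[0,0,0.6],"yaw":0},{"claw":1,"delta_pos":[0,0,0.6],"yaw":0}]'

```text
clock: 9.75
eef_pos: [657.1, 21.0, 364.9]
tcp_rot: [-3.141, -0.0, 0.136]
contact_force: [-2.4, 0.8, 2.8]
opening: -0.001
grasp_force: 1.7
```

Emit:
apply_moves --deltas '[{"claw":1,"delta_pos":[0,0,0.6],"yaw":0},{"claw":1,"delta_pos":[0,0,0.6],"yaw":0},{"claw":1,"delta_pos":[0,0,0.3],"yaw":0}]'

```text
clock: 10.12
eef_pos: [657.2, 21.0, 349.2]
tcp_rot: [-3.142, 0.0, 0.136]
contact_force: [-2.8, 0.4, 2.9]
opening: 0.003
grasp_force: 1.6
```

Emit:
apply_moves --deltas '[{"claw":1,"delta_pos":[0,0,0.2],"yaw":0}]'

```text
clock: 10.25
eef_pos: [657.3, 21.0, 347.5]
tcp_rot: [-3.142, 0.0, 0.136]
contact_force: [-2.8, 0.3, 3.6]
opening: -0.003
grasp_force: 1.8
```

Emit:
apply_moves --deltas '[{"claw":1,"delta_pos":[0,0,0.1],"yaw":0},{"claw":1,"delta_pos":[0,0,0.0],"yaw":0}]'

```text
clock: 10.5
eef_pos: [657.2, 21.0, 347.4]
tcp_rot: [3.142, -0.0, 0.136]
contact_force: [-4.5, 1.3, 6.6]
opening: -0.001
grasp_force: 3.8
```

Emit:
apply_moves --deltas '[{"claw":1,"delta_pos":[0,0,0.15],"yaw":0},{"claw":1,"delta_pos":[0,0,0.0],"yaw":0}]'

```text
clock: 10.75
eef_pos: [657.3, 21.0, 347.1]
tcp_rot: [-3.142, -0.001, 0.136]
contact_force: [-9.3, 0.6, 16.9]
opening: 0.0
grasp_force: 8.5
```

Emit:
apply_moves --deltas '[{"claw":1,"delta_pos":[0,0,0.15],"yaw":0},{"claw":1,"delta_pos":[0,0,0.0],"yaw":0}]'

```text
clock: 11.0
eef_pos: [657.3, 21.1, 347.0]
tcp_rot: [-3.142, -0.002, 0.136]
contact_force: [-11.9, 1.4, 25.9]
opening: -0.003
grasp_force: 13.2
```

Emit:
apply_moves --deltas '[{"claw":1,"delta_pos":[0,0,-2.5],"yaw":0},{"claw":1,"delta_pos":[0,0,-3],"yaw":0},{"claw":0,"delta_pos":[0,0,-2.5],"yaw":0},{"claw":0,"delta_pos":[-1.84,2.62,0],"yaw":0},{"claw":0,"delta_pos":[-1.84,2.62,0],"yaw":0},{"claw":0,"delta_pos":[-1.84,2.62,0],"yaw":0},{"claw":0,"delta_pos":[0,0,0],"yaw":0}]'

```text
clock: 11.88
eef_pos: [612.7, -66.0, 423.8]
tcp_rot: [3.141, -0.001, 0.134]
contact_force: [0.3, -0.1, 0.6]
opening: 0.502
grasp_force: 0.0
```

```bash
python3 - <<'E'
from rig import r
from h import *
s,f,T=wrist(r)
print(s["eef_pos"])
cv2.imwrite("pics/w3.png",cv2.convertScaleAbs(f["img"],alpha=1.3))
P,_=pc(f,T)
q=P[(np.hypot(P[:,0]-661,P[:,1]-19)<20)&(P[:,2]>150)&(P[:,2]<216)];print(len(q),np.median(q[:,2]) if len(q) else 0)
E
```

```text
[612.71346407 -66.03160559 423.75686618]
2542 173.7073332420578
```

View pics/w3.png

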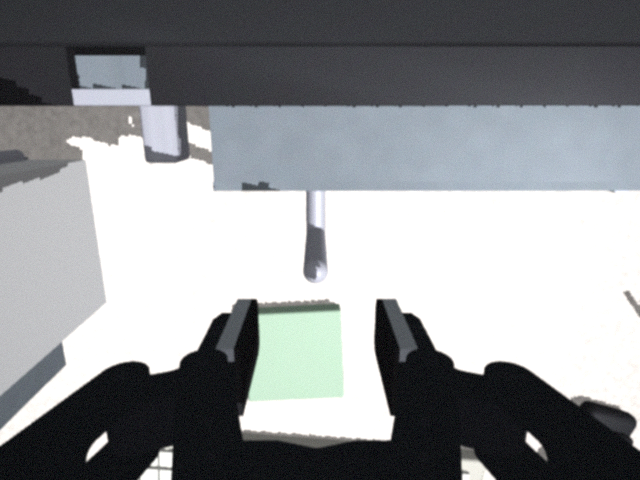

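The rod has left the lip slot and the thumb face is at z≈174, so the bolt is fully drawn. The passive bar at (316,270) is centred between the fingers.

Emit:
apply_moves --deltas '[{"claw":0,"delta_pos":[0,0,2.8],"yaw":0},{"claw":0,"delta_pos":[0,0,2.8],"yaw":0},{"claw":0,"delta_pos":[0,0,2.8],"yaw":0},{"claw":1,"delta_pos":[0,0,0],"yaw":0},{"claw":1,"delta_pos":[0,0,0],"yaw":0},{"claw":1,"delta_pos":[0,0,0],"yaw":0},{"claw":1,"delta_pos":[0,0,0],"yaw":0},{"claw":1,"delta_pos":[0,0,0],"yaw":0}]'

```text
clock: 12.92
eef_pos: [613.6, -65.0, 339.9]
tcp_rot: [3.14, -0.001, 0.136]
contact_force: [3.2, -6.6, -12.2]
opening: 0.132
grasp_force: 30.9
```

```bash
python3 -c "
from h import *
swing((613.2,-65),.135,np.array([673.9,-212.4]),1.575,17,1)"|sed -n '1,2p;17p'
```

```text
[np.float64(-1.41), np.float64(0.44)] -0.093 [600. -71.]
[np.float64(-1.41), np.float64(0.44)] -0.093 [587. -79.]
[np.float64(-1.41), np.float64(0.44)] -0.093 [ 527. -274.]
```

Emit:
apply_moves --deltas '[{"claw":1,"delta_pos":[-1.41,0.44,0],"yaw":-0.093},{"claw":1,"delta_pos":[-1.41,0.44,0],"yaw":-0.093},{"claw":1,"delta_pos":[-1.41,0.44,0],"yaw":-0.093},{"claw":1,"delta_pos":[-1.41,0.44,0],"yaw":-0.093},{"claw":1,"delta_pos":[-1.41,0.44,0],"yaw":-0.093}]'

```text
clock: 13.55
eef_pos: [554.1, -107.7, 340.0]
tcp_rot: [3.14, -0.001, 0.604]
contact_force: [6.3, -6.2, -16.2]
opening: 0.127
grasp_force: 30.6
```

Emit:
apply_moves --deltas '[{"claw":1,"delta_pos":[-1.41,0.44,0],"yaw":-0.093},{"claw":1,"delta_pos":[-1.41,0.44,0],"yaw":-0.093},{"claw":1,"delta_pos":[-1.41,0.44,0],"yaw":-0.093},{"claw":1,"delta_pos":[-1.41,0.44,0],"yaw":-0.093},{"claw":1,"delta_pos":[-1.41,0.44,0],"yaw":-0.093},{"claw":1,"delta_pos":[-1.41,0.44,0],"yaw":-0.093}]'

```text
clock: 14.3
eef_pos: [516.9, -186.6, 340.0]
tcp_rot: [-3.142, -0.0, 1.162]
contact_force: [3.7, 0.0, -13.1]
opening: 0.128
grasp_force: 30.8
```

Emit:
apply_moves --deltas '[{"claw":1,"delta_pos":[-1.41,0.44,0],"yaw":-0.093},{"claw":1,"delta_pos":[-1.41,0.44,0],"yaw":-0.093},{"claw":1,"delta_pos":[-1.41,0.44,0],"yaw":-0.093},{"claw":1,"delta_pos":[-1.41,0.44,0],"yaw":-0.093},{"claw":1,"delta_pos":[-1.41,0.44,0],"yaw":-0.093},{"claw":1,"delta_pos":[-1.41,0.44,0],"yaw":-0.093},{"claw":1,"delta_pos":[0,0,0],"yaw":0}]'

```text
clock: 15.18
eef_pos: [527.1, -274.4, 339.9]
tcp_rot: [-3.139, 0.001, 1.718]
contact_force: [-6.4, -3.5, -6.6]
opening: 0.126
grasp_force: 31.5
```

Next I'll release, lift, back away towards the robot and check.

Emit:
apply_moves --deltas '[{"claw":0.1,"delta_pos":[0,0,0],"yaw":0},{"claw":0.1,"delta_pos":[0,0,0],"yaw":0},{"claw":0.1,"delta_pos":[0,0,0],"yaw":0},{"claw":0.1,"delta_pos":[0,0,-2.5],"yaw":0},{"claw":0.1,"delta_pos":[0,0,-4],"yaw":0},{"claw":0.1,"delta_pos":[0,0,-4],"yaw":0},{"claw":0.1,"delta_pos":[0,3,-3],"yaw":0},{"claw":0.1,"delta_pos":[0,0,0],"yaw":0}]'

```text
clock: 16.18
eef_pos: [559.1, -268.8, 477.8]
tcp_rot: [3.136, 0.003, 1.718]
contact_force: [-0.1, 0.2, -0.1]
opening: 0.448
grasp_force: 0.0
```

```bash
python3 - <<'E'
from rig import r
from h import *
import pickle
print(r.sense()["eef_pos"])
A=[]
for n in("scene","side"):
    f=r.grab_frame(n);P,_=pc(f);A.append(P);f0=pickle.load(open(n+".pkl","rb"))
    cv2.imwrite(f"pics/{n}9.png",f["img"])
    for nm,c in (("ah",(460.5,204)),("ph",(527,-274))):
        q=P[(np.hypot(P[:,0]-c[0],P[:,1]-c[1])<18)&(P[:,2]>150)&(P[:,2]<210)];print(n,nm,len(q),q.mean(0) if len(q) else 0)
E
```

```text
[ 559.06010679 -268.76929488  477.773894  ]
scene ah 90 [466.0850896  205.36493125 183.88946048]
scene ph 68 [ 529.47854774 -268.81434436  187.51316919]
side ah 43 [458.34821563 198.75330336 191.57287179]
side ph 87 [ 522.34581529 -276.77366968  182.99384145]
```

View pics/scene9.png

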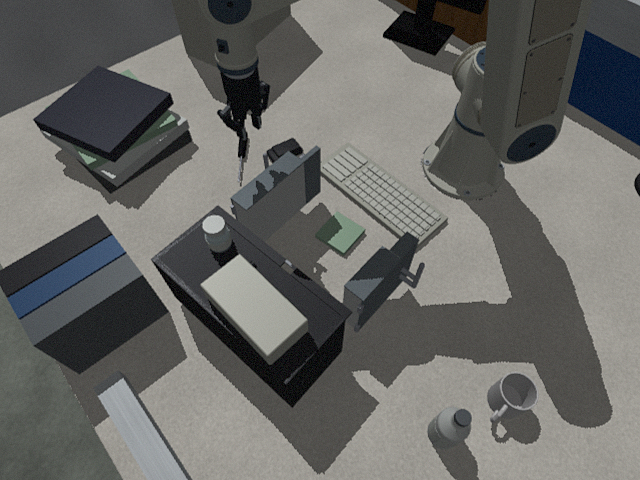

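Both leaves stand square, with the active one at (380,280) and the passive one at (278,190). The bystanders are where they were and the arm is clear.

```bash
python3 -c "
from rig import r
print(r.sign_off())"
```

```text
the job is handed in; nothing more can be done
None
```

I handed the job in at about 16 s: both leaves stand open at about a right angle, and the bolt was drawn to its stop before the passive leaf moved. The final scene picture shows the bystanders where they were, but I did not measure their positions.

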